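# Zero the offset dial and clamp the slicing guide's stop at its mark

### The job

Set up the slicing guide: first turn its small offset dial until the pointer reads zero. Then, with the cam lever still open, draw the spring-loaded sliding stop leg along the rail until its index tab lines up with the dark steel marker, and only then, with the leg held steady at that mark, squeeze the cam lever fully shut against the grip plate. Finish while still holding: keep the leg at the mark with the lever and the plate gripped between the fingers, do not let go, and leave the other things on the worktop alone.

Things in the scene. Friction and masses are not known exactly. Their poses are not given: they have to be found in the camera images.
- guide: The slicing guide, fixed to the worktop: a light wooden bed 150 (x) x 380 (y) x 20 mm with a low aluminium rail along its y axis. Origin under the middle of the rail line, z up; its x axis points away from the robot at yaw 0, its y axis runs along the rail (to the left). The bed reaches from x -100 to +50 mm. Its place and yaw vary.
- offset_dial (a joint): Angle of the dial's pointer, rad, positive anticlockwise seen from above; 0 = the pointer (white line on the bar knob) points along the guide's +x at the black zero post behind the dial. Turns -1.6 to 1.6 and stays where it is left (needs about 0.05 N m).
- dial_grip (a point): On the dial's vertical axis, mid bar grip, 58 mm above the worktop, at the guide's right end (guide x 0, y -140 mm). Its x axis turns with the dial, along the bar to the pointer end. Black bar 38 long, 12 wide, 24 mm high (46 to 68 mm above the worktop), on a disc of 20 mm radius (top 44 mm), over a fixed housing of 32 mm radius (top 36 mm).
- leg (a joint): Position of the sliding stop leg along the rail, m; 0 = home against the right-hand stop, grows along the guide's +y, to 0.15. A spring pulls it home with 1.2 N at 0 and about 3 N at 0.12 m; the shut cam lever alone does not stop it from sliding back, so it must stay held.
- leg_grip (a point): Point midway between grip plate and shut lever on the leg, 78 mm above the worktop: a good TCP point to squeeze both, fingers closing along the guide's x. Shut, both are 22 mm thick over their outer faces. The leg's dark block below is 44 x 46 mm, top 46 mm above the worktop (14 mm wide neck to 56 mm); a low arm (top 45 mm) reaches from it over the bed towards the robot.
- grip_plate: Aluminium plate fixed on the leg. Origin at the leg's foot (worktop level), axes as the guide's. Upright, 42 mm wide along y, top 95 mm above the worktop, outer face at x +11 mm. At its left end (y +18 to +24 mm) a wing stands out to x +45 mm, away from the robot, 54 to 95 mm above the worktop: a finger beside the plate can push on it to draw the leg left.
- cam_lever (a joint): Cam lever angle, rad: 0 = open, leaning towards the robot (-x); 0.45 = fully shut, upright beside the plate. It stays where left; closing it takes about 3 N at its top.
- lever_pad: Black paddle of the cam lever, 30 mm wide along y, 8 mm thick. Origin on the hinge (7 mm to the robot's side of the leg's middle, 50 mm above the worktop, hinge along the rail); z runs up the paddle, which ends 45 mm from the hinge. Open, its top stands out 30 mm to the robot's side of leg_grip; shut, its outer face is 11 mm out.
- leg_index (a point): Tip of the leg's upright index tab, a 3 mm thin steel tab on the leg's far side in the middle of its width; 30 mm behind the leg's middle, 31 mm above the worktop. It moves with the leg.
- mark (a point): Edge of the dark steel marker's upright blade (3 mm thick, 22 mm high, in the middle of a 16 x 24 x 6 mm foot on the bed behind the rail), 31 mm above the worktop. Axes as the guide's. The leg is at the mark when index and blade agree along y. The marker is fixed in each episode, its place along the rail varies.
- mushroom: Light brown mushroom cap, 64 x 66 x 33 mm, on the left end of the bed; origin under its middle. Leave alone.
- small_weight: Brass scale weight, 25 mm across, 30 mm high, on the bed near its front edge; origin under its middle. Leave alone.
- timer: Round kitchen timer, 68 mm across, 46 mm high, on the worktop to the right. Leave alone.
- candle: Tealight, 38 mm across, 15 mm high, on the worktop to the left. Leave alone.
- spice: Spice jar, 41 mm across, 105 mm high, on the worktop to the left. Leave alone.

How it is judged:
On the way, in this order (a step that is already met when the one before it is completed fails the run):
1. the offset dial reads zero, within 0.1 rad (value of joint offset_dial between -0.1 and 0.1 rad), for 0.3 s.
2. the leg is held with its index within 5 mm of the marker while the cam lever is still open (below 0.15 rad) (y of leg_index in the frame of mark between -0.005 and 0.005 m and value of joint cam_lever below 0.15 rad), for 0.3 s.
At the end, for the whole second after the job is handed in: Dial within 0.1 rad of zero; leg index within 5 mm of the marker along the rail; cam lever shut (over 0.39 of 0.45 rad); the fingers still press on both lever and grip plate with over 2 N (all of step 1 and y of leg_index in the frame of mark between -0.005 and 0.005 m and value of joint cam_lever above 0.39 rad and contact force between the fingers and lever_pad above 2 N and contact force between the fingers and grip_plate above 2 N); the arm keeps its last pose, push and grip.
It fails at once if the cam lever is shut more than halfway (over 0.25 rad) while the leg is more than 8 mm off the mark (value of joint cam_lever above 0.25 rad and (y of leg_index in the frame of mark above 0.008 m or y of leg_index in the frame of mark below -0.008 m)).
It fails at once if a bystander is moved more than 30 mm (distance of any of mushroom, small_weight, timer, candle, spice from where it was at the start of the episode above 0.03 m).
It also fails if it takes over 54 s, if anything falls off the work surface, if the arm or the gripper's body presses on something with over 40 N, if the wrist force passes 120 N, or if a joint passes its speed limit or range.

### The arm

A 6-joint arm with a two-finger parallel gripper is mounted at the origin on a cart in front of the work surface, level with it; the furniture and walls round the work are solid. World frame = base frame: x ahead of the robot, y to its left, z up, the work surface at z = 0. Lengths are in m, angles in rad, forces in N, time in s.
With the tool pointing down it reaches from about 0.25 to 0.775 m from the base axis. Payload 8.9 kg.
Tool frame: the origin (TCP) lies between the finger pads, 19 mm behind the fingertips; this is the grasp point; x points along the fingers, z is the direction in which the jaws open and shut, and the axes are right-handed (so a half turn about x gives the same grasp; the last joint's range is limited). The gripper opens to 85 mm and grips with 20 to 120 N. Pads are 22 mm wide; open, the fingers measure 114 mm over their backs; the gripper's body (76 mm by 85 mm) begins 54 mm behind the grasp point. The pads swing forward as they close: fully open they stand 13 mm farther back than shut.
Start: joints at [-1.32, 0.291, -0.153, 1.127, 0, 1.431], TCP at [0.2, -0.486, 0.25] pointing down, gripper open.
Joint ranges: [-2.52, 2.52], [-0.91, 1.74], [-1.3, 1.37], [-1.96, 2.02], [-1.52, 1.47], [-3.14, 3.14]. Speed limits (rad/s): [2.22, 2.22, 2.79, 3.14, 3.14, 3.14].

### API

Orientations are given as a 3x3 rotation matrix whose columns are the frame's x, y, z axes.
In Python, from rig import manip gives the robot as it stands.
- The arm moves only by the shell command python3 -m jog 'ROWS' [OPENING] [FORCE]. ROWS is a JSON object of lists of equal length, an entry for each row: "offset": the shift along the tool's x, y, z in cm, a list of three; "spin": the turn about the tool's x in rad. In form: {"offset": [[tx, ty, tz], ...], "spin": [spin, ...]}. A call has 1 to 12 rows; each row is the pose to reach, as a shift and turn from the pose measured when the call began, along the tool's axes at that moment; what a row does not reach only later rows make up. A row lasts 1/8 s, in which the tool goes at most 62.5 mm and 10.7 degrees, less where a joint would pass 70% of its speed; a pose out of reach is approached as far as the arm can. A call with a gripper value outside its range is refused whole. OPENING is the opening, from 0 (shut) to 1 (fully open), set as the call begins (- or left out, the last holds). The fingers move at their own pace and stop on an object; FORCE is the grip in N (left out, the last holds). Time passes only in rows, so rows that repeat a pose let the fingers close. It gives the time, the measured TCP pose, the force and the opening at its end, in the units of the state.
- manip.get_state(): the state, without advancing time (a new reading comes with each control period).
- manip.snapshot(name): name is "scene" or "top" or "wrist"; returns (picture, depth): 400x640x3 uint8, red, green, blue; 400x640 float32, m along the optical axis (not along the pixel's ray), 0 where there is no reading.
- manip.camera_model(name): a dict with "K" (3x3 intrinsics, pixels), "R" (3x3) and "t" (3): a world point X has camera coordinates R X + t; the wrist camera has in their place "tool_from_camera" (4x4, takes a point from camera to tool coordinates, whose origin is the TCP and whose axes are the tool frame's). Camera axes: x right, y down, z forward; pixel columns grow to the right and rows downward; lengths in m; the calibration is good to about 2 mm. A picture is of the moment at which its call begins: read the wrist's pose just before it. camera_model takes no time and is no camera call.
- manip.finish_job(): hands the job in, once; it reports no verdict.
The state is a dict: "clock": time; "joints": joint angles; "qvel": joint speeds; "effort": joint torques, N m; "eef_pos": TCP position; "tool_rot": TCP orientation; "ft_force": force on the tool from outside, world axes, zero at the start; "ft_torque": the same for the moment, N m; "grip_width": opening from 0.0 (shut) to 1.0 (fully open).
Only numpy, scipy, OpenCV 4.12 (cv2) and the standard library are available. Lean on these libraries where they do the work, as an engineer would, in place of code of your own. Each camera call takes 0.05 s, during which the arm holds its last target. There are 200 camera calls.

## Working session

There is one attempt and no reset: what is moved stays moved. The work goes in short steps, Python scripts to look and compute and a shell command to move; the robot and the scene stay as the last step left them, time stands still between calls to the robot, and variables do not carry over. Pictures are saved under pics/ and viewed, about 8 in all and at most 12, crops included, and the job is handed in when it is done.

```bash
mkdir -p pics; cat > h.py <<'E'
import numpy as np, cv2
from rig import manip
np.set_printoptions(precision=4,suppress=True)
def snap(n,f=None):
    s=manip.get_state(); p,d=manip.snapshot(n); m=manip.camera_model(n)
    if f: cv2.imwrite('pics/'+f,p[:,:,::-1])
    K=np.array(m['K'])
    if 'R' in m: R=np.array(m['R']).T; t=-R@np.array(m['t'])
    else:
        T=np.array(m['tool_from_camera']); A=np.array(s['tool_rot']); R=A@T[:3,:3]; t=A@T[:3,3]+s['eef_pos']
    return p,d,K,R,t
def cloud(d,K,R,t):
    v,u=np.mgrid[:d.shape[0],:d.shape[1]]
    c=np.stack([(u-K[0,2])/K[0,0]*d,(v-K[1,2])/K[1,1]*d,d],-1)
    return c@R.T+t
def atz(u,v,z,K,R,t):
    r=R@np.array([(u-K[0,2])/K[0,0],(v-K[1,2])/K[1,1],1]); return t+r*(z-t[2])/r[2]
E
python3 - <<'E'
from h import *
for n in ('top','scene'):
    p,d,K,R,t=snap(n,n+'0.png'); np.savez(n+'0.npz',p=p,d=d,K=K,R=R,t=t); print(n,K[0,0],t,R[:,2])
s=manip.get_state(); print(s['clock'],s['eef_pos'],s['tool_rot'],s['grip_width'])
E
```

```text
top 505.7400351638588 [ 0.403  -0.0074  1.5158] [ 0.0977  0.0012 -0.9952]
scene 475.051677788052 [-0.1021  0.6444  0.8902] [ 0.5223 -0.5243 -0.6725]
0.1 [ 0.1994 -0.4852  0.2495] [[-0.0003  0.925   0.38  ]
 [ 0.0012  0.38   -0.925 ]
 [-1.      0.0002 -0.0012]] 1.0027364911012193
```

View pics/top0.png

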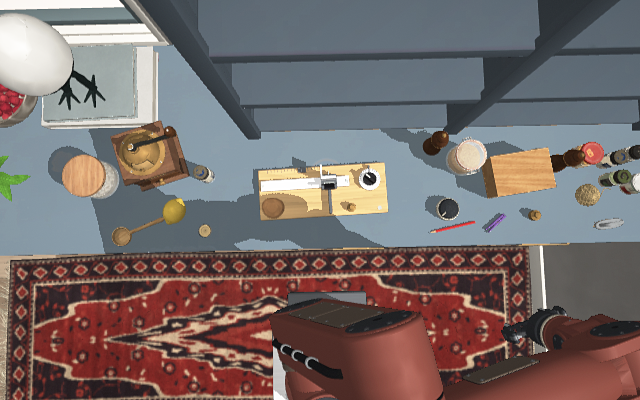

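View pics/scene0.png

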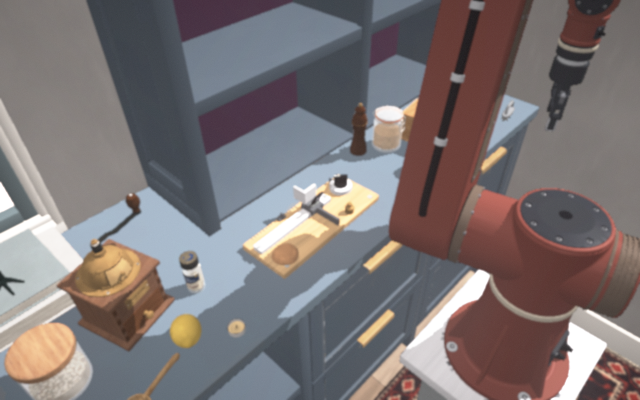

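The top view shows the guide bed at columns 259–387 and rows 163–220. The dial is near (369,179), the leg near (328,183), the mushroom at (272,206) and the weight at (348,206).

```bash
python3 - <<'E'
from h import *
z=np.load('top0.npz'); p,d,K,R,t=[z[k] for k in 'pdKRt']
c=p[155:225,250:395,::-1]; cv2.imwrite('pics/c0.png',cv2.resize(c,None,fx=5.5,fy=5.5,interpolation=cv2.INTER_CUBIC))
hsv=cv2.cvtColor(p,cv2.COLOR_RGB2HSV)
X=cloud(d,K,R,t)
m=(X[...,2]>.012)&(X[...,2]<.028); m[:150]=0;m[230:]=0;m[:,:240]=0;m[:,400:]=0
q=X[m][:,:2]; r=cv2.minAreaRect(q.astype(np.float32)); print('bed',r,cv2.boxPoints(r))
for n,(u,v,z_) in dict(dial=(369,179,.05),weight=(348,206,.03)).items(): print(n,atz(u,v,z_,K,R,t))
m=(X[...,2]>.06)&(X[...,2]<.11); m[:150]=0;m[230:]=0;m[:,:240]=0;m[:,400:]=0
v,u=np.nonzero(m)
for a,b in zip(u,v): print(a,b,X[b,a],p[b,a]) if len(u)<150 else 0
print(len(u))
E
```

```text
bed ((0.5468523502349854, 0.00382116436958313), (0.17548713088035583, 0.38269180059432983), 0.49753445386886597) [[ 0.4575  0.1944]
 [ 0.4608 -0.1883]
 [ 0.6363 -0.1868]
 [ 0.6329  0.1959]]
dial [ 0.58   -0.1332  0.05  ]
weight [ 0.5038 -0.0708  0.03  ]
211
```

View pics/c0.png

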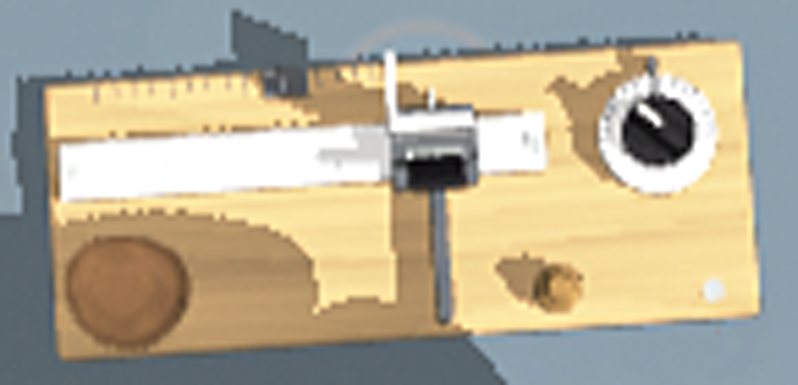

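```bash
python3 - <<'E'
from h import *
z=np.load('top0.npz'); p,d,K,R,t=[z[k] for k in 'pdKRt']
f=lambda u,v,h: atz(250+(u+.5)/5.5-.5,155+(v+.5)/5.5-.5,h,K,R,t)
TL,TR,BR,BL=[f(u,v,.02) for u,v in((45,85),(742,42),(758,312),(60,358))]
print(TL,TR,BR,BL,np.linalg.norm(TL-TR),np.linalg.norm(TR-BR))
e=(TL-TR)+(BL-BR); yaw=np.arctan2(-e[0],e[1]); cy=np.array([-np.sin(yaw),np.cos(yaw)]); cx=np.array([np.cos(yaw),np.sin(yaw)])
o=np.mean([TL,TR,BR,BL],0)[:2]+.025*cx; print('yaw',yaw,'origin',o,'dial',o-.14*cy)
G=lambda u,v,h:(np.array([cx,cy])@(f(u,v,h)[:2]-o))
for n,a in dict(dial=(658,132,.046),tip=(641,107,.068),post=(652,66,.05),mark=(286,78,.042),idx=(432,95,.031),plateTop=(433,118,.095),lever=(434,168,.08),weight=(557,284,.03)).items(): print(n,G(*a))
X=cloud(d,K,R,t); m=(X[...,2]>.07); m[:150]=0;m[230:]=0;m[:,:240]=0;m[:,400:]=0
# heights behind/near
for (x0,y0) in ((.62,-.27),): 
  k=(abs(X[...,0]-x0)<.12)&(abs(X[...,1]-y0)<.12); print(X[k][:,2].max())
E
```

```text
[0.6179 0.1953 0.02  ] [ 0.6331 -0.1836  0.02  ] [ 0.4862 -0.1874  0.02  ] [0.4696 0.1885 0.02  ] 0.3791789708071896 0.14695447528857403
yaw 0.0421039145325335 origin [0.5766 0.0042] dial [ 0.5825 -0.1356]
dial [-0.0008 -0.1386]
tip [ 0.0104 -0.1287]
post [ 0.0342 -0.1376]
mark [0.0414 0.0574]
idx [ 0.0288 -0.02  ]
plateTop [ 0.0081 -0.0191]
lever [-0.0161 -0.0181]
weight [-0.0772 -0.0803]
0.8694808383600442
```

```bash
python3 -m jog '{"offset":[[0,5,-1.8],[1,10.8,-4],[2,16,-6],[3,21.6,-8],[4,27,-10],[5,32.5,-12],[6,38,-14],[7,43.3,-16],[8,48.7,-17.8],[8,48.7,-17.8],[8,48.7,-17.8]],"spin":[0,0,-0.1,-0.15,-0.2,-0.26,-0.26,-0.26,-0.26,-0.26,-0.26]}' 0.6
python3 - <<'E'
from h import *
p,d,K,R,t=snap('wrist','w1.png'); np.savez('w1.npz',p=p,d=d,K=K,R=R,t=t); s=manip.get_state(); print(s['joints'],s['eef_pos'],s['tool_rot'],t)
E
```

```text
clock: 1.48
eef_pos: [0.5817, -0.1353, 0.1693]
tool_rot: [[-0.002, 0.796, 0.606], [0.001, 0.606, -0.796], [-1.0, -0.001, -0.002]]
ft_force: [-0.6, -0.2, 0.1]
grip_width: 0.6
[-0.3522  0.4804 -0.084   1.0078  0.0006  2.14  ] [ 0.5816 -0.1359  0.1696] [[-0.0011  0.7965  0.6047]
 [ 0.0011  0.6047 -0.7965]
 [-1.     -0.0002 -0.0016]] [ 0.6459 -0.0873  0.2924]
```

View pics/w1.png

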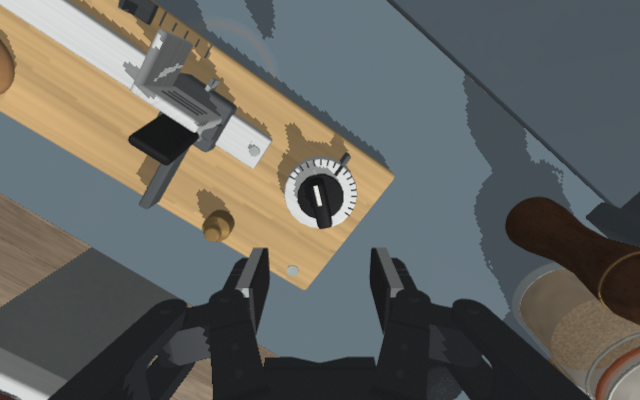

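The wrist view shows the dial at (321,194) with its white pointer line up and slightly left. The zero post is at (345,160), the open lever at (165,140) and the marker at the top left, near (135,10).

```bash
python3 - <<'E'
from h import *
z=np.load('w1.npz'); p,d,K,R,t=[z[k] for k in 'pdKRt']
X=cloud(d,K,R,t)
m=(X[...,2]>.058)&(X[...,2]<.075)&(np.hypot(X[...,0]-.5825,X[...,1]+.135)<.035)
q=X[m]; r=cv2.minAreaRect(q[:,:2].astype(np.float32)); print(len(q),q.mean(0),r)
c,vec,_=cv2.PCACompute2(q[:,:2].astype(np.float32),None)[0:3]; print('bar ang',np.arctan2(vec[0,1],vec[0,0]))
w=m&(p.min(-1)>150); print('white px mean',X[w].mean(0),w.sum())
m=(abs(X[...,2]-.044)<.002)&(np.hypot(X[...,0]-.5825,X[...,1]+.135)<.035);print('disc',cv2.minEnclosingCircle(X[m][:,:2].astype(np.float32)))
print('post',atz(345,160,.05,K,R,t))
k=X[250:,500:]; kk=k[k[...,2]>.05]; print('right objs near', kk.min(0),kk.max(0))
c=p[130:250,90:390,::-1]; 
E
```

```text
737 [ 0.5832 -0.1352  0.0665] ((0.5819676518440247, -0.1362285017967224), (0.03776346892118454, 0.011992212384939194), 49.78725814819336)
bar ang 0.866479
white px mean [ 0.5875 -0.1295  0.0679] 85
disc ((0.5818676948547363, -0.13654859364032745), 0.019912108778953552)
post [ 0.6197 -0.1319  0.05  ]
right objs near [ 0.5899 -0.4197  0.05  ] [ 0.6964 -0.0873  0.2924]
```

```bash
python3 -m jog '{"offset":[[3,0,0],[7,0,0],[10.3,0,0],[10.3,0,0],[10.3,0,0]],"spin":[-0.12,-0.22,-0.22,-0.22,-0.22]}' 0.5
python3 -m jog '{"offset":[[0,0,0],[0,0,0],[0,0,0],[0,0,0],[0,0,0],[0,0,0]],"spin":[0,0,0,0,0,0]}' 0 20
python3 - <<'E'
from h import *
z=np.load('w1.npz'); p,d,K,R,t=[z[k] for k in 'pdKRt']
X=cloud(d,K,R,t)
b=X[(abs(X[...,2]-.02)<.003)&(X[...,0]>.5)&(X[...,0]<.66)]
ys=np.arange(-.17,.1,.006); e=np.array([[b[abs(b[:,1]-y)<.003][:,0].max(),y] for y in ys if (abs(b[:,1]-y)<.003).sum()>5])
for _ in range(3):
    f=np.polyfit(e[:,1],e[:,0],1); r=e[:,0]-np.polyval(f,e[:,1]); e=e[abs(r)<2*r.std()+.0005]
print('far edge yaw',-np.arctan(f[0]),len(e),r.std(), 'x at y=0',f[1])
E
```

```text
clock: 2.15
eef_pos: [0.5819, -0.1367, 0.0681]
tool_rot: [[0.0, 0.646, 0.763], [0.0, 0.763, -0.646], [-1.0, 0.001, -0.0]]
ft_force: [0.1, 0.4, 0.3]
grip_width: 0.492
clock: 2.9
eef_pos: [0.5816, -0.1362, 0.0698]
tool_rot: [[0.001, 0.646, 0.763], [0.001, 0.763, -0.646], [-1.0, 0.001, -0.0]]
ft_force: [-5.8, 3.1, 12.9]
grip_width: 0.134
far edge yaw 0.04170565154616376 39 0.00026987027638257196 x at y=0 0.6252797722888603
```

```bash
python3 -m jog '{"offset":[[0,0,0],[0,0,0],[0,0,0],[0,0,0],[0,0,0],[0,0,0],[0,0,0],[0,0,0],[0,0,0],[0,0,0]],"spin":[0.1,0.22,0.34,0.46,0.58,0.7,0.826,0.826,0.826,0.826]}' 0 20
```

```text
clock: 4.15
eef_pos: [0.5816, -0.1363, 0.0699]
tool_rot: [[0.001, 0.999, 0.044], [0.001, 0.044, -0.999], [-1.0, 0.001, -0.001]]
ft_force: [-1.1, 0.5, -2.4]
grip_width: 0.134
```

```bash
python3 -m jog '{"offset":[[0,0,0],[0,0,0],[0,0,0],[-1,0,0],[-5,0,0],[-10,0,0],[-10,0,0],[-10,0,0]],"spin":[0,0,0,0,0,0,0,0]}' 0.5
python3 -m jog '{"offset":[[0,0,-1],[0,0,-2],[0,0,-4],[0,0,-6],[0,0,-8],[0,0,-10],[0,0,-12.1],[0,0,-12.1],[0,0,-12.1],[0,0,-12.1],[0,0,-12.1]],"spin":[-0.17,-0.34,-0.51,-0.68,-0.85,-1.02,-1.19,-1.36,-1.53,-1.571,-1.571]}' 0.85
python3 - <<'E'
from h import *
p,d,K,R,t=snap('wrist','w2.png'); np.savez('w2.npz',p=p,d=d,K=K,R=R,t=t); s=manip.get_state(); print(s['joints'],s['eef_pos'],s['tool_rot'],t)
E
```

```text
clock: 5.15
eef_pos: [0.5814, -0.1363, 0.1701]
tool_rot: [[0.001, 0.999, 0.044], [0.001, 0.044, -0.999], [-1.0, 0.001, -0.001]]
ft_force: [-0.1, 0.5, -0.3]
grip_width: 0.501
clock: 6.52
eef_pos: [0.5753, -0.0153, 0.169]
tool_rot: [[-0.001, -0.044, 0.999], [0.001, 0.999, 0.044], [-1.0, 0.001, -0.001]]
ft_force: [0.3, -0.9, 0.4]
grip_width: 0.851
[-0.154   0.4416 -0.1488  0.9814  0.0009  1.3735] [ 0.5754 -0.0153  0.1692] [[-0.0009 -0.0432  0.9991]
 [ 0.001   0.9991  0.0432]
 [-1.      0.0011 -0.0009]] [0.5719 0.0644 0.2923]
```

View pics/w2.png

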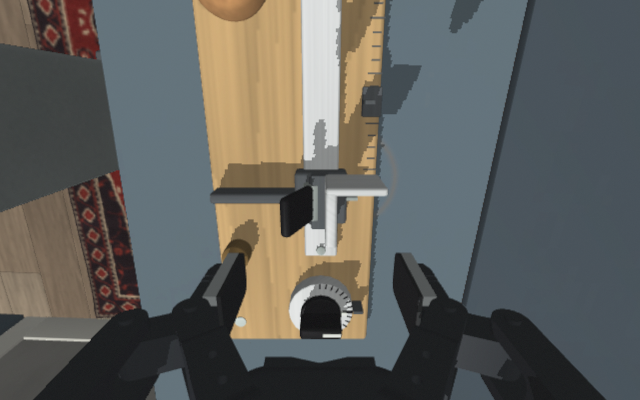

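The wrist view shows the leg at about (325,200) with the wing at (358,186), the open lever at (297,210) and the marker at (372,101). The dial bar is at (320,322), now pointing right towards the post.

```bash
python3 - <<'E'
from h import *
z=np.load('w2.npz'); p,d,K,R,t=[z[k] for k in 'pdKRt']
X=cloud(d,K,R,t)
yaw=.042; cx=np.array([np.cos(yaw),np.sin(yaw)]); cy=np.array([-np.sin(yaw),np.cos(yaw)])
o=np.array([.5819,-.1364])+.14*cy; print('o',o); np.save('o.npy',o)
G=np.concatenate([(X[...,:2]-o)@np.array([cx,cy]).T,X[...,2:]],-1)
def S(n,lo,hi):
    m=((G>lo)&(G<hi)).all(-1); q=G[m]; print(n,m.sum(),q.min(0),q.max(0),np.median(q,0)); return q
S('wing',(.018,-.05,.085),(.05,.05,.1))
S('plate',(-.005,-.06,.09),(.014,-.005,.1))
S('lever',(-.06,-.06,.07),(-.008,.02,.1))
S('markfoot',(.025,.02,.024),(.06,.1,.029))
S('blade',(.025,.02,.036),(.06,.1,.05))
q=S('bar',(-.03,-.165,.06),(.03,-.115,.075)); print(cv2.minAreaRect(q[:,:2].astype(np.float32)))
c=p[70:220,280:400,::-1]; cv2.imwrite('pics/c2.png',cv2.resize(c,None,fx=4,fy=4,interpolation=cv2.INTER_NEAREST))
for a in ((371,98,.042),(371,103,.042)): print((atz(*a,K,R,t)[:2]-o)@np.array([cx,cy]).T)
E
```

```text
o [0.576  0.0035]
wing 442 [ 0.018  -0.0018  0.0851] [0.0437 0.0045 0.0957] [0.0307 0.0024 0.0935]
plate 520 [ 0.0027 -0.0406  0.0914] [ 0.0103 -0.005   0.0957] [ 0.0063 -0.0219  0.094 ]
lever 961 [-0.0296 -0.0341  0.0702] [-0.0128 -0.0047  0.0916] [-0.0213 -0.0179  0.0855]
markfoot 517 [0.0331 0.046  0.024 ] [0.0492 0.0696 0.0274] [0.0413 0.0588 0.0252]
blade 44 [0.0332 0.0567 0.0393] [0.041  0.0589 0.0428] [0.0371 0.0578 0.0412]
bar 620 [-0.0191 -0.1453  0.06  ] [ 0.018  -0.1326  0.0694] [-0.0001 -0.1364  0.0665]
((-0.0006110630929470062, -0.1389036327600479), (0.012567678466439247, 0.03712056204676628), 88.9694595336914)
[0.0376 0.0604]
[0.0378 0.0567]
```

View pics/c2.png

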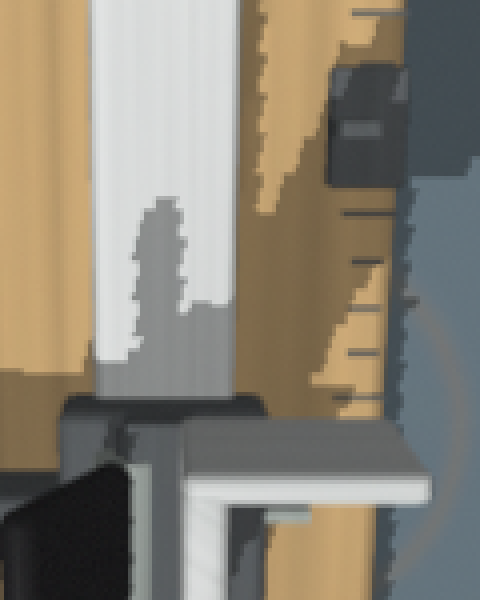

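```bash
python3 -m jog '{"offset":[[3,0,0],[6,0,0],[9.1,0,0],[9.1,0,0],[9.1,0,0]],"spin":[0,0,0,0,0]}' 0.85
python3 -m jog '{"offset":[[0,0.7,0],[0,1.5,0],[0,2.5,0],[0,3.5,0],[0,4.5,0],[0,5.5,0],[0,6.5,0],[0,7.3,0],[0,8.0,0],[0,8.3,0],[0,8.3,0],[0,8.3,0]],"spin":[0,0,0,0,0,0,0,0,0,0,0,0]}'
cat > chk.py <<'E'
from h import *
import sys
p,d,K,R,t=snap('wrist',sys.argv[1]); X=cloud(d,K,R,t)
yaw=.042; B=np.array([[np.cos(yaw),np.sin(yaw)],[-np.sin(yaw),np.cos(yaw)]]); o=np.load('o.npy')
G=np.concatenate([(X[...,:2]-o)@B.T,X[...,2:]],-1)
def S(n,lo,hi):
    q=G[((G>lo)&(G<hi)).all(-1)]
    if len(q): print(n,len(q),q.min(0),q.max(0),np.median(q,0))
S('wing',(.018,.0,.088),(.032,.1,.1)); S('plate',(-.005,.0,.09),(.014,.12,.1)); S('lever',(-.06,.0,.07),(-.004,.12,.1))
S('foot',(.025,.02,.024),(.06,.11,.029)); S('blade',(.025,.02,.037),(.06,.1,.045))
s=manip.get_state(); print(s['clock'],(np.array(s['eef_pos'][:2])-o)@B.T,s['eef_pos'][2],s['ft_force'],s['grip_width'])
E
python3 chk.py w3.png
```

```text
clock: 7.2
eef_pos: [0.5758, -0.0153, 0.079]
tool_rot: [[-0.0, -0.043, 0.999], [0.001, 0.999, 0.043], [-1.0, 0.001, -0.0]]
ft_force: [0.3, 0.0, -0.0]
grip_width: 0.851
clock: 8.7
eef_pos: [0.5721, 0.0675, 0.079]
tool_rot: [[-0.001, -0.043, 0.999], [0.001, 0.999, 0.043], [-1.0, 0.001, -0.001]]
ft_force: [0.5, -1.5, 0.1]
grip_width: 0.849
wing 656 [0.018 0.075 0.088] [0.032  0.0817 0.0958] [0.025  0.0798 0.0934]
plate 1937 [0.0022 0.0362 0.09  ] [0.014  0.0817 0.0962] [0.0064 0.0641 0.0939]
lever 4334 [-0.0513  0.0423  0.07  ] [-0.0128  0.0757  0.1   ] [-0.0266  0.0654  0.0863]
foot 85 [0.0334 0.0678 0.024 ] [0.0484 0.0701 0.0267] [0.0408 0.069  0.025 ]
8.75 [-0.0012  0.0641] 0.07898062216328455 [ 0.3546 -0.9496  1.2343] 0.8513493297196513
```

View pics/w3.png

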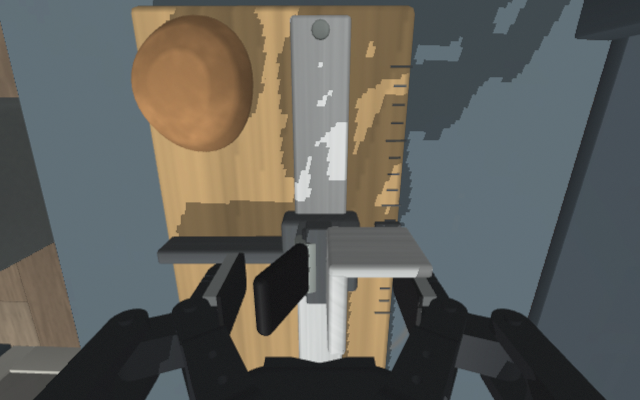

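The wrist view shows the far finger against the wing's right face at (415,280), the lever still open at (280,285), and the leg beside the marker, whose foot is just visible at (390,225). I measure the leg at y 57.3 mm and the mark at 57.8–58.3 mm, so I'll nudge it by 0.7 mm and hold.

```bash
python3 -m jog '{"offset":[[0,0.07,0.1],[0,0.07,0.1],[0,0.07,0.1],[0,0.07,0.1],[0,0.07,0.1],[0,0.07,0.1]],"spin":[0,0,0,0,0,0]}'
python3 chk.py w4.png
python3 - <<'E'
from h import *
p,d,K,R,t=snap('top'); q=p[150:210,260:340,::-1]; a=cv2.resize(q,None,fx=7,fy=7,interpolation=cv2.INTER_CUBIC)
cv2.imwrite('pics/t4.png',a)
E
```

```text
clock: 9.5
eef_pos: [0.5729, 0.0682, 0.0789]
tool_rot: [[-0.001, -0.043, 0.999], [0.001, 0.999, 0.043], [-1.0, 0.001, -0.001]]
ft_force: [-0.7, -2.0, -1.8]
grip_width: 0.857
wing 661 [0.018  0.0755 0.088 ] [0.032  0.0824 0.0955] [0.0248 0.0804 0.0935]
plate 1949 [0.0022 0.036  0.09  ] [0.014  0.0821 0.0959] [0.0065 0.0648 0.094 ]
lever 4340 [-0.0504  0.0432  0.07  ] [-0.0127  0.0764  0.1   ] [-0.0265  0.066   0.0862]
foot 57 [0.0333 0.0685 0.0241] [0.0485 0.0704 0.0263] [0.0412 0.0693 0.025 ]
9.55 [-0.0003  0.0648] 0.07884244267987964 [-0.4634 -3.5253 -1.0623] 0.8525250599821437
```

View pics/t4.png

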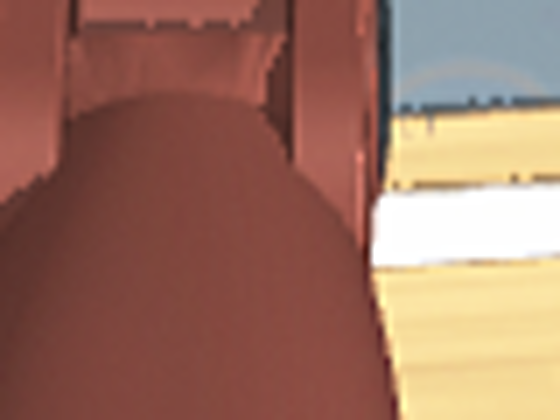

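The arm hides the leg in the top view. The wrist cloud puts the leg at 58.0 mm against 57.8–58.3 mm for the mark, so I'll squeeze.

```bash
python3 -m jog '{"offset":[[0,0,0],[0,0,0],[0,0,0],[0,0,0],[0,0,0],[0,0,0],[0,0,0],[0,0,0],[0,0,0],[0,0,0]],"spin":[0,0,0,0,0,0,0,0,0,0]}' 0 40
python3 chk.py w5.png
```

```text
clock: 10.85
eef_pos: [0.5729, 0.0682, 0.0793]
tool_rot: [[-0.001, -0.042, 0.999], [0.001, 0.999, 0.042], [-1.0, 0.001, -0.001]]
ft_force: [-2.3, -2.5, 8.2]
grip_width: 0.247
wing 750 [0.018  0.0708 0.088 ] [0.032  0.0823 0.1   ] [0.0241 0.08   0.0935]
plate 2537 [-0.005   0.0366  0.09  ] [0.014  0.0824 0.0999] [0.0066 0.0647 0.094 ]
lever 2551 [-0.0271  0.043   0.0701] [-0.004   0.0768  0.1   ] [-0.0106  0.0714  0.0928]
foot 69 [0.0332 0.0683 0.024 ] [0.0489 0.0701 0.027 ] [0.0408 0.0692 0.025 ]
10.9 [-0.0004  0.0648] 0.07927922096311263 [-2.345  -2.2552  8.038 ] 0.24318197066169736
```

View pics/w5.png

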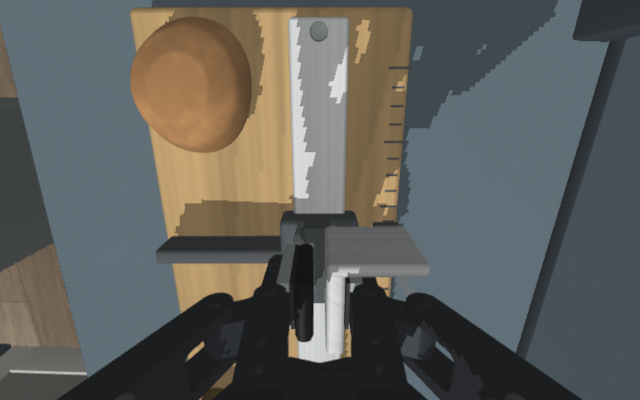

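The wrist view shows the lever upright at (303,290), with the lever and plate gripped between the fingers and the wing unmoved at (375,250). The leg is still at about 58 mm, so I'm handing the job in.

```bash
python3 -c "
from rig import manip
print(manip.finish_job()); s=manip.get_state(); print(s['clock'],s['eef_pos'],s['ft_force'],s['grip_width'])"
```

```text
the job is handed in; nothing more can be done
None
the job is handed in; nothing more can be done
```

I set the dial to zero, drew the leg to the mark with the lever open, then squeezed the lever shut. I handed the job in still gripping, at about 10.9 s on the clock; no verdict was reported.

- **Dial:** I gripped the bar at about 0.83 rad and turned it to zero. The wrist camera then read it within about 0.02 rad. While closing on the bar, the fingertips pressed down with about 13 N, apparently on the dial's disc, and it cleared by the end of the turn.
- **Leg:** I measured it at 58.0 mm along the rail, against 57.8–58.3 mm for the marker, both before and after the squeeze. I got this from the wing's position, because the index tab itself was out of view. The arm also hid the leg in the top view, so that cross-check failed.
- **Lever and grip:** The lever looks upright beside the plate. The fingers stopped at about 21 mm against the nominal 22 mm, with the grip set to 40 N. I did not measure the separate contact forces on lever and plate.
- **Other items:** I saw no contact with any of the bystanders. I did not measure their positions again at the end.

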